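# Load a furniture foot into the boring jig

### The arm

A 7-joint arm with a two-finger parallel gripper is mounted at the origin on a cart in front of the work surface, level with it; the furniture and walls round the work are solid. World frame = base frame: x ahead of the robot, y to its left, z up, the work surface at z = 0. Lengths are in m, angles in rad, forces in N, time in s.
With the tool pointing down it reaches from about 0.425 to 1.025 m from the base axis. Payload 3.6 kg.
Tool frame: the origin (TCP) lies midway between the tips of the shut fingers; the grasp point (between the pads) lies 19 mm behind it; z points along the fingers, y is the line along which they close (so a half turn about z gives the same grasp; the last joint's range is limited). The gripper opens to 85 mm and grips with 20 to 120 N. Pads are 22 mm wide; open, the fingers measure 114 mm over their backs; the gripper's body (76 mm by 85 mm) begins 54 mm behind the grasp point. The pads swing forward as they close: fully open they stand 13 mm farther back than shut.
Start: joints at [-1.29, 0.591, 0.048, 1.609, -0.033, 0.943, -0.034], TCP at [0.265, 0.675, 0.231] pointing down, gripper open.
Joint ranges: [-2.69, 2.69], [-0.47, 2.24], [-1.27, 1.36], [0.19, 2.51], [-1.53, 4.68], [0.08, 2.07], [-3.09, 3.09]. Speed limits (rad/s): [2.57, 2.57, 3.14, 3.14, 3.14, 3.14, 3.14].

### API

Orientations are given as [roll, pitch, yaw] about the fixed x, y, z axes, in that order (R = Rz(yaw) Ry(pitch) Rx(roll)).
In Python, from cell import observe, get_image, order gives the robot as it stands.
- The arm moves only by the tool jog_arm, never from a script. Its argument "deltas" is a list of rows, each an object with "delta_pos": the shift along the world's x, y, z in cm, a list of three; "delta_rot": the turn, a rotation vector about the world's x, y, z in rad, a list of three; "claw": the closure in counts, from 0 (fully open) to 255 (shut). In form: [{"delta_pos": [dx, dy, dz], "delta_rot": [wx, wy, wz], "claw": claw}, ...]. A call has 1 to 20 rows; each row is the pose to reach, as a shift and turn from the pose commanded when the call began; what a row does not reach only later rows make up. A row lasts 1/12 s, in which the tool goes at most 41.7 mm and 7.16 degrees, less where a joint would pass 70% of its speed; a pose out of reach is approached as far as the arm can. A call with a gripper value outside its range is refused whole. The fingers move at their own pace and stop on an object; "force" is the grip in N (left out, the last holds). Time passes only in rows, so rows that repeat a pose let the fingers close. It gives the time, the measured TCP pose, the force, the opening and the grip force at its end, in the units of the state.
- observe(): the state, without advancing time (a new reading comes with each control period).
- get_image(name): name is "scene" or "side" or "wrist"; returns a dict with "image" (400x640x3 uint8, red, green, blue), "depth" (400x640 float32, m along the optical axis (not along the pixel's ray), 0 where there is no reading), "intrinsics" (3x3 intrinsics, pixels), "origin" and "rotation" of the camera in the world; the wrist camera has in their place "hand_eye" (4x4, takes a point from camera to tool coordinates, whose origin is the TCP and whose axes are the flange's). Camera axes: x right, y down, z forward; pixel columns grow to the right and rows downward; lengths in m; the calibration is good to about 2 mm. A picture is of the moment at which its call begins: read the wrist's pose just before it.
- order.close_job(): hands the job in; it is judged then, once.
The state is a dict: "time": time; "qpos": joint angles; "dq": joint speeds; "joint_torque": joint torques, N m; "eef_pos": TCP position; "tool_rot": TCP orientation; "ft_force": force on the tool from outside, world axes, zero at the start; "wrist_torque": the same for the moment, N m; "opening": finger opening in m; "gripper_force": force on a finger pad.
Only numpy, scipy, OpenCV 4.12 (cv2) and the standard library are available. Lean on these libraries where they do the work, as an engineer would, in place of code of your own. Each camera call takes 0.05 s, during which the arm holds its last target. There are 200 camera calls.

### The job

With a fingertip, gently roll the round wooden foot up the sloped gutter of the boring jig, over the sprung brass catch, until it is home at the end stop and the catch has popped up behind it so that it cannot roll back. Then push the upright weighted hold-down over so that it comes down and rests on the foot, ready for drilling. Only push: do not pick the foot up, and leave the other things on the bench where they are.

Things in the scene. Friction and masses are not known exactly. Their poses are not given: they have to be found in the camera images.
- gutter: The sloped gutter of the fixed boring jig, wooden, 300 mm long. Origin: mid-length, centre line, on the running surface, 46 mm above the bench. x points uphill (7 degrees up, to the robot's right), y across (away from the robot), z square to the running surface. Clear width 41 mm, 14 mm slot mid-way; side rails 10 mm thick, 16 mm high. Base board 350 x 70 mm. Positions below are in this frame.
- lip (a point): Middle of the top inner edge of the low lip that closes the gutter's low end (x = -140, z = +12 mm; the lip is 10 mm thick).
- stop (a point): Middle of the face of the end stop, at half the foot's height (x = +103, z = +28 mm). The stop block is 36 mm long and 50 mm high. Two cheeks beside the seat, x = +50 to +100 mm, are 48 mm high and 10 mm thick; a steel drill bush stands out 8 mm from the one nearer the robot.
- seat (a point): Centre of the foot when it touches the end stop: in the gutter frame x = +75, y = 0, z = +28 mm. With the catch up behind it the foot may sit back downhill from here by up to about 3 mm.
- foot_centre (a point): Centre of the loose round wooden foot to be loaded, a dark disc 56 mm in diameter and 38 mm thick, 60 to 110 g, standing on its rim in the gutter with its axis across it. It starts at rest against the lip at the low end (gutter x about -117 mm) and rolls back there if it is let go before it has passed the catch.
- catch (a joint): Sprung brass catch, 11 mm wide, in the slot of the gutter: hinged at its low end (gutter x = +13.5 mm, 8 mm below the running surface), ramping up to its tip at x = +49.5 mm, 12 mm above the running surface. 0 = up; positive = pressed down (rad), about 0.5 when the foot rolls over it. A light spring (under 1 N at the tip) raises it.
- hold_down (a joint): Hold-down: bar hinged on the end stop (pivot at x = +121, z = +70 mm, axis along y), rubber pad below, brass weight at its end. 0 = lying on a foot in the seat; grows as it swings up and back; 1.69 = plumb. Starts at 1.75 to 2.0, leaning back from the foot (limit 2.15). Stays by friction within 20 degrees of plumb (0.6 N at the weight); pushed farther over, it falls on to the foot by its weight.
- weight (a point): Centre of the brass weight at the end of the hold-down, a cylinder 24 mm in diameter and 36 mm long with its axis across the gutter, 82 mm from the pivot; at the start it stands about 0.2 m above the bench.
- foot_bored_a: Bystander: finished foot lying flat, 56 mm in diameter, 38 mm high; origin under its centre.
- foot_bored_b: Bystander: finished foot lying flat, 56 mm in diameter, 38 mm high; origin under its centre.
- block_plane: Bystander: small wooden plane, 50 x 150 x 94 mm; origin under its centre.
- pliers: Bystander: combination pliers, 50 x 166 x 14 mm, lying flat; origin under their centre.
- hinge_a: Bystander: cup hinge for a cabinet door, 52 x 94 x 20 mm, lying flat; origin under its centre.
- sanding_block: Bystander: cork sanding block, 61 x 114 x 35 mm; origin under its centre.
- bench_vice: Obstacle, fixed: bench vice in front of the gutter, 230 x 171 mm, 152 mm high; origin under its centre.
- table_corner (a point): Obstacle: point 250 mm up the nearest corner of the fixed coffee table (0.5 m tall) that stands on the bench at the left. From here its upright side runs toward the robot and to the left, to about 0.33 m nearer and 0.14 m farther left. It comes within about 0.15 m of the gutter's low end; keep the gripper and wrist off it, and come round it from the robot's side.
- foot: The same loose foot as foot_centre; the origin is its centre.
- wax_tin: Bystander: round wax tin, 68 mm in diameter, 25 mm high; origin under its centre.
- pencil_red: Bystander: carpenter's pencil, 14 x 166 x 8 mm, lying flat; origin under its centre.
- offcut_beech: Bystander: wood offcut, 40 x 90 x 30 mm; origin under its centre.

How it is judged:
By the outcome, as a careful person would: the job done as asked, in the order asked, and still so for the second after the job is handed in, with the robot touching nothing.
It also fails if it takes over 56 s, if anything falls off the work surface, if the arm or the gripper's body presses on something with over 40 N, if the wrist force passes 120 N, or if a joint passes its speed limit or range.

## Working session

There is one attempt and no reset: what is moved stays moved. The work goes in short steps, Python scripts to look and compute and a tool call to move; the robot and the scene stay as the last step left them, time stands still between calls to the robot, and variables do not carry over. Pictures are saved under pics/ and viewed, at most 10 in all, crops included, and the job is handed in when it is done.

Besides the shell and the picture viewer there is one more tool, called after "Request:" as name(argument=value, ...) on one line, values as JSON. jog_arm: Moves the arm, as the interface text tells. Its arguments: {"type":"object","properties":{"deltas":{"type":"array"},"force":{"type":"number"}},"required":["deltas"]}

```bash
mkdir -p pics; ls
cat > h.py <<'E'
import numpy as np,cv2,pickle
from cell import observe,get_image,order
def snap(n,f):
    s=observe(); d=get_image(n); cv2.imwrite(f'pics/{f}.png',d['image'][:,:,::-1]); d['state']=s
    pickle.dump(d,open(f'{f}.pkl','wb')); return d
def load(f): return pickle.load(open(f'{f}.pkl','rb'))
def pt(d,u,v,z=None):
    K=d['intrinsics']; r=np.array([(u-K[0,2])/K[0,0],(v-K[1,2])/K[1,1],1.])
    R=np.array(d['rotation']); o=np.array(d['origin'])
    if z is None: return o+R@(r*d['depth'][int(v),int(u)])
    w=R@r; return o+w*(z-o[2])/w[2]
def proj(d,p):
    c=np.array(d['rotation']).T@(np.array(p)-d['origin']); q=d['intrinsics']@c; return q[:2]/q[2]
E
python3 - <<'E'
from h import *
for n in('scene','side'):
    d=snap(n,n+'0'); print(n,d['origin'],d['rotation'],d['intrinsics'])
s=observe();print(s['time'],s['eef_pos'],s['tool_rot'],s['opening'])
E
```

```text
pics
scene [-0.1766877  -1.05755934  1.140937  ] [-2.22820398 -0.01693652 -0.6192534 ] [[509.59867071   0.         327.13268284]
 [  0.         509.59867071 214.20032649]
 [  0.           0.           1.        ]]
side [-0.233029   -0.62685746  0.90191736] [-2.24092836  0.01083223 -0.93723234] [[444.59377601   0.         314.73777165]
 [  0.         444.59377601 190.07152546]
 [  0.           0.           1.        ]]
0.1 [0.26447522 0.67424274 0.23025785] [-3.13957672e+00  1.20774624e-04  2.76783179e+00] 0.08566199313522549
```

View pics/scene0.png

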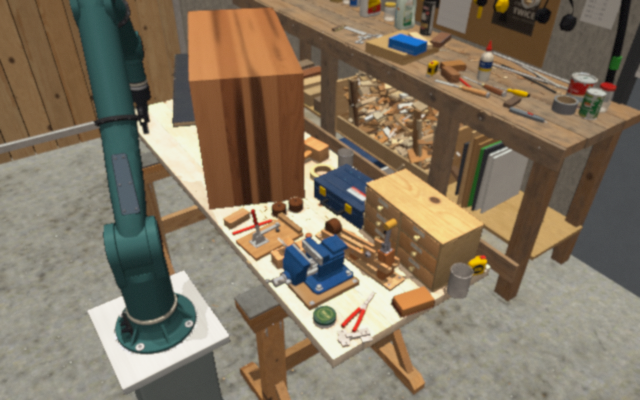

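View pics/side0.png

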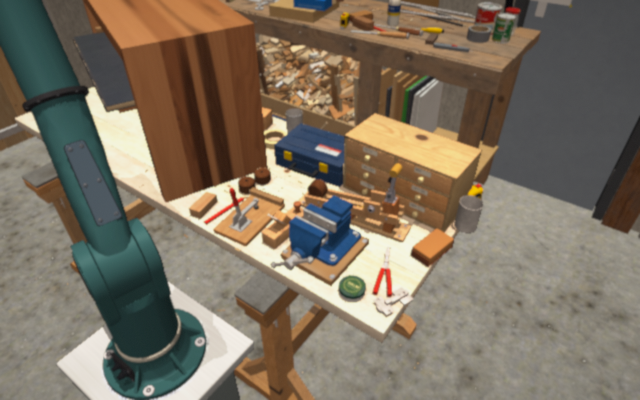

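The bench is at centre, with the gutter behind the blue vice in the side view. The foot is near (318,188), the stop and hold-down near (395,190). I'll zoom in and fix the rotation, which comes as rpy.

Run:
```python
s=open('h.py').read()
s=s.replace("import numpy as np,cv2,pickle","import numpy as np,cv2,pickle\nfrom scipy.spatial.transform import Rotation as Ro")
s=s.replace("d['state']=s","d['state']=s\n    if 'rotation' in d: d['rotation']=Ro.from_euler('xyz',d['rotation']).as_matrix()")
open('h.py','w').write(s)
from h import *
a=snap('scene','scene1');b=snap('side','side1')
A=cv2.resize(a['image'][200:300,300:420],None,fx=5,fy=5,interpolation=cv2.INTER_CUBIC)
B=cv2.resize(b['image'][145:255,290:420],None,fx=6,fy=5.45,interpolation=cv2.INTER_CUBIC)
cv2.imwrite('pics/cB.png',B[:,:,::-1]);cv2.imwrite('pics/cA.png',A[:,:,::-1])
for u,v in((318,188),(395,170),(352,287),(430,250)): print(u,v,pt(b,u,v),pt(b,u,v,0.))
```

```text
318 188 [ 0.61318036 -0.00631684  0.07821096] [0.69352798 0.05260353 0.        ]
395 170 [ 0.64486035 -0.23248729  0.2207593 ] [ 0.92937909 -0.10467424  0.        ]
352 287 [ 0.39461375 -0.26911916  0.02436983] [ 0.41204363 -0.25918463  0.        ]
430 250 [ 0.61635598 -0.37448109  0.03284932] [ 6.48461303e-01 -3.64941691e-01  1.11022302e-16]
```

View pics/cB.png

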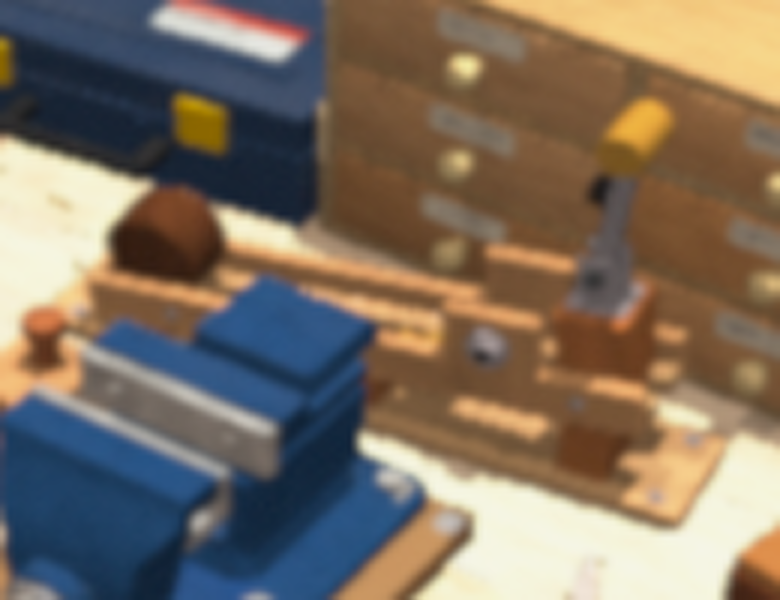

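View pics/cA.png

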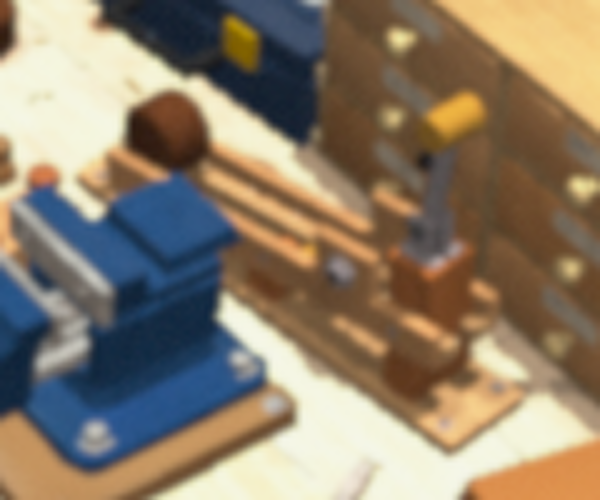

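Foot at crop B (168,235), i.e. (318,188) full frame. Weight (637,135), i.e. (396,170). Bush (487,345). The board's right end corners are (675,522) and (728,437), and the yellow catch tip is (432,328). Next I measure these.

Run:
```python
from h import *
a=load('scene1');b=load('side1')
np.set_printoptions(precision=4,suppress=True)
fB=lambda u,v:(290+u/6-.4,145+v/5.45-.4)
fA=lambda u,v:(300+u/5-.4,200+v/5-.4)
for n,u,v in(('cornerN',675,522),('edgeN',440,460),('cornerF',728,437),('bush',487,345),('catch',432,328),('weight',637,135),('railend',100,283)):
    q=fB(u,v);print('B',n,pt(b,*q),pt(b,*q,0.))
for n,u,v in(('cornerN',450,447),('edgeN',240,290),('cornerF',520,392),('bush',340,268),('catch',308,247),('weight',453,120)):
    q=fA(u,v);print('A',n,pt(a,*q),pt(a,*q,0.))
def cloud(d,u0,v0,u1,v1,f):
    m=np.zeros((400,640),bool);m[v0:v1,u0:u1]=f(cv2.cvtColor(d['image'],cv2.COLOR_RGB2HSV))[v0:v1,u0:u1]
    v,u=np.nonzero(m);return np.array([pt(d,x,y) for x,y in zip(u,v)]),(u.mean(),v.mean(),len(u))
dark=lambda h:(h[...,2]<125)&((h[...,0]<15)|(h[...,0]>170))&(h[...,1]>90)
yel=lambda h:(h[...,2]>110)&(h[...,0]>17)&(h[...,0]<30)&(h[...,1]>150)
C={}
for nm,f,ra,rb in(('foot',dark,(322,216,344,236),(306,176,330,198)),('wt',yel,(382,215,400,232),(388,160,404,178))):
    for k,d,r in(('A',a,ra),('B',b,rb)):
        P,c=cloud(d,*r,f);C[nm+k]=c;print(nm,k,c,np.median(P,0),P.min(0),P.max(0))
    # triangulate
    r=[];
    for k,d in(('A',a),('B',b)):
        u,v,_=C[nm+k];w=pt(d,u,v,0.)-d['origin'];r.append((np.array(d['origin']),w/np.linalg.norm(w)))
    M=sum(np.eye(3)-np.outer(w,w) for o,w in r);p=np.linalg.solve(M,sum((np.eye(3)-np.outer(w,w))@o for o,w in r));print(nm,'tri',p)
```

```text
B cornerN [ 0.6281 -0.288   0.0093] [ 0.6371 -0.2845  0.    ]
B edgeN [ 0.6148 -0.168  -0.0026] [ 0.6124 -0.1693  0.    ]
B cornerF [ 0.7151 -0.2736 -0.0043] [ 0.7106 -0.2753  0.    ]
B bush [-0.233  -0.6269  0.9019] [ 0.7077 -0.1394  0.    ]
B catch [ 0.6555 -0.1353  0.0466] [ 0.7039 -0.1085  0.    ]
B weight [ 0.6467 -0.2336  0.2222] [ 0.9342 -0.1051  0.    ]
B railend [0.5981 0.0276 0.0391] [ 0.6358  0.0572 -0.    ]
A cornerN [ 0.6346 -0.2839  0.0037] [ 0.6372 -0.2814  0.    ]
A edgeN [ 0.6066 -0.1066  0.0147] [ 0.6168 -0.0942  0.    ]
A cornerF [ 0.6968 -0.278   0.0112] [ 0.7054 -0.2703  0.    ]
A bush [ 0.6214 -0.1844  0.0843] [ 0.6851 -0.1147  0.    ]
A catch [ 0.6513 -0.1193  0.0389] [ 0.6806 -0.0861  0.    ]
A weight [ 0.6567 -0.2314  0.2169] [ 0.8523 -0.0375  0.    ]
foot A (np.float64(332.80748663101605), np.float64(226.89304812834226), 187) [ 0.6167 -0.0055  0.0711] [ 0.596  -0.0248  0.0274] [0.6536 0.0339 0.0902]
foot B (np.float64(318.1038461538462), np.float64(188.41538461538462), 260) [ 0.6147 -0.0028  0.0714] [ 0.6034 -0.023  -0.0019] [0.7316 0.0885 0.089 ]
foot tri [0.6232 0.0004 0.0657]
wt A (np.float64(390.6190476190476), np.float64(223.36904761904762), 84) [ 0.657  -0.234   0.2193] [-0.1767 -1.0576  0.1179] [ 0.7432 -0.1289  1.1409]
wt B (np.float64(395.4226804123711), np.float64(169.38144329896906), 97) [ 0.6475 -0.2309  0.219 ] [ 0.6349 -0.241   0.1732] [ 0.7385 -0.191   0.2254]
wt tri [ 0.6661 -0.2237  0.2075]
```

Run:
```python
from h import *
np.set_printoptions(precision=3,suppress=True)
a=load('scene1');b=load('side1')
# table footprint: visible side faces cloud
def full(d):
    K=d['intrinsics'];v,u=np.mgrid[0:400,0:640];z=d['depth'];c=np.stack([(u-K[0,2])/K[0,0]*z,(v-K[1,2])/K[1,1]*z,z],-1)
    return c@np.array(d['rotation']).T+d['origin']
A=full(a);B=full(b)
for n,u,v in(('tl',190,75),('tm',300,72),('top back',292,12),('bl',208,203),('br',303,197),('tl2',196,110),('m',250,140)): print(n,A[v,u])
S=[]
for X,d in((A,a),(B,b)):
    P=X.reshape(-1,3);S.append(P[(d['depth'].ravel()>0)])
P=np.vstack(S)
for lo,hi in((.24,.26),(.1,.12),(.4,.42),(.48,.53)):
    T=P[(P[:,2]>lo)&(P[:,2]<hi)&(P[:,0]>.2)&(P[:,0]<1.2)&(P[:,1]>.08)&(P[:,1]<.9)]
    if len(T):
        h=cv2.convexHull(T[:,:2].astype(np.float32))[:,0];print(lo,len(T),'\n',cv2.approxPolyDP(h[:,None],.02,True)[:,0])
# vice: blue points
for X,d in((A,a),(B,b)):
    H=cv2.cvtColor(d['image'],cv2.COLOR_RGB2HSV);m=(H[...,0]>95)&(H[...,0]<125)&(H[...,1]>130)&(d['depth']>0)&(X[...,0]<.66)&(X[...,0]>.3)&(X[...,1]<.08)&(X[...,1]>-.35)
    Q=X[m]
    for z0 in(.02,.08,.11,.13,.15):
        q=Q[Q[:,2]>z0]; 
        if len(q):print('vice z>',z0,len(q),np.percentile(q,2,0),np.percentile(q,98,0))
# gutter cloud: wood brown between; fit centre line
T=P[(P[:,0]>.5)&(P[:,0]<.76)&(P[:,1]<.06)&(P[:,1]>-.32)&(P[:,2]>.004)&(P[:,2]<.3)]
np.save('gut.npy',T);print(len(T))
K=np.array([[.0]])
```

```text
tl [0.376 0.448 0.497]
tm [0.684 0.283 0.494]
top back [1.592 1.779 0.179]
bl [0.353 0.401 0.031]
br [0.676 0.263 0.01 ]
tl2 [0.361 0.401 0.399]
m [0.509 0.332 0.276]
0.24 1308 
 [[0.678 0.256]
 [0.274 0.716]
 [0.237 0.625]
 [0.354 0.394]]
0.1 1147 
 [[0.685 0.268]
 [0.365 0.438]
 [0.389 0.112]]
0.4 1674 
 [[0.678 0.258]
 [0.301 0.676]
 [0.239 0.656]
 [0.362 0.389]]
0.48 13162 
 [[0.946 0.895]
 [0.557 0.89 ]
 [0.245 0.672]
 [0.235 0.632]
 [0.353 0.393]
 [0.679 0.258]]
vice z> 0.02 1980 [ 0.366 -0.192  0.031] [ 0.546 -0.097  0.153]
vice z> 0.08 1338 [ 0.365 -0.18   0.084] [ 0.546 -0.095  0.154]
vice z> 0.11 1013 [ 0.369 -0.181  0.112] [ 0.548 -0.091  0.154]
vice z> 0.13 697 [ 0.378 -0.181  0.131] [ 0.549 -0.09   0.154]
vice z> 0.15 199 [ 0.387 -0.182  0.15 ] [ 0.474 -0.09   0.157]
vice z> 0.02 2358 [ 0.363 -0.19   0.031] [ 0.544 -0.093  0.152]
vice z> 0.08 1659 [ 0.36  -0.177  0.085] [ 0.544 -0.091  0.153]
vice z> 0.11 1325 [ 0.366 -0.178  0.112] [ 0.546 -0.09   0.153]
vice z> 0.13 961 [ 0.376 -0.178  0.131] [ 0.547 -0.089  0.153]
vice z> 0.15 291 [ 0.385 -0.179  0.15 ] [ 0.471 -0.087  0.154]
16853
```

Request:
jog_arm(deltas=[{"delta_pos": [-0.5, -3.4, 1.2], "delta_rot": [0, 0, 0], "claw": 255}, {"delta_pos": [-1.1, -6.8, 2.5], "delta_rot": [0, 0, 0], "claw": 255}, {"delta_pos": [-1.6, -10.2, 3.7], "delta_rot": [0, 0, -0.05], "claw": 255}, {"delta_pos": [-2.2, -13.7, 5], "delta_rot": [0, 0, -0.1], "claw": 255}, {"delta_pos": [-2.7, -17.1, 6.2], "delta_rot": [0, 0, -0.15], "claw": 255}, {"delta_pos": [-3.3, -20.5, 7.5], "delta_rot": [0, 0, -0.2], "claw": 255}, {"delta_pos": [-3.8, -24, 8.7], "delta_rot": [0, 0, -0.25], "claw": 255}, {"delta_pos": [-4.4, -27.4, 10], "delta_rot": [0, 0, -0.3], "claw": 255}, {"delta_pos": [-2.4, -29.9, 10.5], "delta_rot": [0, 0, -0.37], "claw": 255}, {"delta_pos": [-0.4, -32.4, 11], "delta_rot": [0, 0, -0.44], "claw": 255}, {"delta_pos": [1.6, -34.9, 11.5], "delta_rot": [0, 0, -0.51], "claw": 255}, {"delta_pos": [3.6, -37.4, 12], "delta_rot": [0, 0, -0.58], "claw": 255}, {"delta_pos": [5.3, -40.2, 12.4], "delta_rot": [0, 0, -0.65], "claw": 255}, {"delta_pos": [7, -43.1, 12.8], "delta_rot": [0, 0, -0.72], "claw": 255}, {"delta_pos": [8.7, -46, 13.2], "delta_rot": [0, 0, -0.79], "claw": 255}, {"delta_pos": [10.4, -48.8, 13.6], "delta_rot": [0, 0, -0.86], "claw": 255}, {"delta_pos": [12.1, -51.6, 14], "delta_rot": [0, 0, -0.92], "claw": 255}, {"delta_pos": [13.8, -54.5, 14.5], "delta_rot": [0, 0, -0.97], "claw": 255}, {"delta_pos": [15.6, -57.4, 15], "delta_rot": [0, 0, -1.02], "claw": 255}, {"delta_pos": [15.6, -57.4, 15], "delta_rot": [0, 0, -1.02], "claw": 255}])

```text
time: 1.87
eef_pos: [0.4241, 0.0946, 0.3828]
tool_rot: [3.137, 0.002, 1.736]
ft_force: [0.3, 0.8, 1.0]
opening: 0.0003
gripper_force: 0.0
```

Request:
jog_arm(deltas=[{"delta_pos": [2.5, -2.9, 0.6], "delta_rot": [0, 0, 0], "claw": 255}, {"delta_pos": [5, -5.8, 1.2], "delta_rot": [0, 0, 0], "claw": 255}, {"delta_pos": [7.5, -8.7, 1.8], "delta_rot": [0, 0, 0], "claw": 255}, {"delta_pos": [10, -11.6, 2.4], "delta_rot": [0, 0, 0], "claw": 255}, {"delta_pos": [12.5, -14.5, 3], "delta_rot": [0, 0, 0], "claw": 255}, {"delta_pos": [15, -17.4, 3.5], "delta_rot": [0, 0, 0], "claw": 255}, {"delta_pos": [17.6, -20.5, 4], "delta_rot": [0, 0, 0], "claw": 255}, {"delta_pos": [17.6, -20.5, 4], "delta_rot": [0, 0, 0], "claw": 255}, {"delta_pos": [17.6, -20.5, 4], "delta_rot": [0, 0, 0], "claw": 255}])

```text
time: 2.62
eef_pos: [0.5973, -0.1065, 0.421]
tool_rot: [-3.141, 0.002, 1.743]
ft_force: [0.1, 0.4, -0.2]
opening: 0.0001
gripper_force: 0.0
```

Run:
```python
from h import *
d=snap('wrist','w1');print(d['hand_eye'],d['intrinsics'],d['state']['eef_pos'],d['state']['tool_rot'],d['state']['qpos'])
```

```text
[[ 1.19826093e-04 -9.44854973e-01 -3.27489033e-01  8.47793729e-02]
 [ 9.99999817e-01  3.07504120e-04 -5.21302117e-04  5.48115264e-04]
 [ 5.93259124e-04 -3.27488910e-01  9.44854836e-01 -1.42529810e-01]
 [ 0.00000000e+00  0.00000000e+00  0.00000000e+00  1.00000000e+00]] [[337.90588758   0.         317.73871144]
 [  0.         337.90588758 199.5257159 ]
 [  0.           0.           1.        ]] [ 0.59726934 -0.10653539  0.42098646] [-3.14084864e+00  1.77374909e-03  1.74336515e+00] [-0.4186605   0.32892544  0.70772361  1.6772161  -0.22357566  1.21877657
  0.51276466]
```

View pics/w1.png

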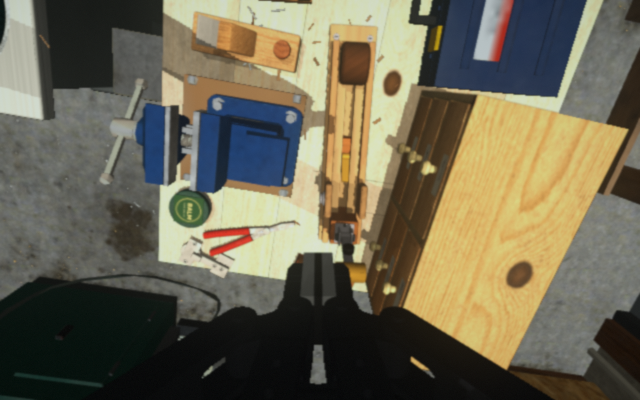

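The wrist view looks straight down the gutter: foot at (354,62), catch at (346,160), seat around (345,195), stop at (344,228). The vice is on the left and the drawer cabinet on the right. I'll take height profiles across it.

```bash
cat >> h.py <<'E'
def wr(d):
    s=d['state'];T=np.eye(4);T[:3,:3]=Ro.from_euler('xyz',s['tool_rot']).as_matrix();T[:3,3]=s['eef_pos'];T=T@d['hand_eye']
    d['rotation']=T[:3,:3];d['origin']=T[:3,3];return d
def full(d):
    K=d['intrinsics'];v,u=np.mgrid[0:400,0:640];z=d['depth'];c=np.stack([(u-K[0,2])/K[0,0]*z,(v-K[1,2])/K[1,1]*z,z],-1)
    return c@np.array(d['rotation']).T+d['origin']
E
python3 - <<'E'
from h import *
np.set_printoptions(precision=3,suppress=True,linewidth=220)
d=wr(load('w1'));X=full(d)
for v in(35,100,120,190,205):
    print(v,[(u,)+tuple(np.round(X[v,u]*1000).astype(int)) for u in range(318,386,3)])
H=cv2.cvtColor(d['image'],cv2.COLOR_RGB2HSV)
m=(H[...,2]<110)&((H[...,0]<15)|(H[...,0]>170))&(H[...,1]>80);m[:35]=0;m[90:]=0;m[:,:330]=0;m[:,:]&=True;m[:,376:]=0
Q=X[m];print('foot',m.sum(),np.percentile(Q,[3,50,97],0),Q[Q[:,2]>.083].mean(0))
m=(X[...,2]>.16)&(X[...,0]>.6)&(X[...,0]<.7)&(X[...,1]<-.15);m[300:]=0
v,u=np.nonzero(m);print('wt?',len(u),np.percentile(X[m],[3,50,97],0) if len(u) else 0)
# cabinet
m=(X[...,2]>.1)&(X[...,1]>-.3)&(X[...,1]<.1)&(X[...,0]>.68)&(X[...,0]<.9);Q=X[m]
for y in np.arange(-.3,.1,.05):
    q=Q[abs(Q[:,1]-y)<.01]
    if len(q):print('cab',y,q[:,0].min(),q[:,2].max())
E
```

```text
35 [(318, np.int64(572), np.int64(43), np.int64(1)), (321, np.int64(576), np.int64(44), np.int64(1)), (324, np.int64(580), np.int64(44), np.int64(0)), (327, np.int64(585), np.int64(45), np.int64(-1)), (330, np.int64(589), np.int64(44), np.int64(13)), (333, np.int64(594), np.int64(45), np.int64(12)), (336, np.int64(598), np.int64(46), np.int64(13)), (339, np.int64(602), np.int64(47), np.int64(11)), (342, np.int64(607), np.int64(47), np.int64(13)), (345, np.int64(611), np.int64(48), np.int64(12)), (348, np.int64(615), np.int64(49), np.int64(12)), (351, np.int64(620), np.int64(50), np.int64(11)), (354, np.int64(624), np.int64(51), np.int64(11)), (357, np.int64(629), np.int64(51), np.int64(12)), (360, np.int64(633), np.int64(52), np.int64(11)), (363, np.int64(637), np.int64(53), np.int64(12)), (366, np.int64(642), np.int64(54), np.int64(13)), (369, np.int64(646), np.int64(54), np.int64(12)), (372, np.int64(650), np.int64(55), np.int64(12)), (375, np.int64(655), np.int64(56), np.int64(11)), (378, np.int64(661), np.int64(59), np.int64(-3)), (381, np.int64(665), np.int64(59), np.int64(1)), 
[... 4677 characters left out ...]
, np.int64(0)), (381, np.int64(729), np.int64(-207), np.int64(1)), (384, np.int64(734), np.int64(-206), np.int64(0))]
foot 961 [[ 0.611 -0.013  0.075]
 [ 0.627  0.008  0.084]
 [ 0.644  0.031  0.088]] [0.627 0.008 0.091]
wt? 559 [[ 0.648 -0.232  0.175]
 [ 0.66  -0.219  0.215]
 [ 0.673 -0.211  0.224]]
cab -0.3 0.7342097968930584 0.20196341994016032
cab -0.25 0.7352064260057541 0.20178584538584382
cab -0.2 0.6800903657370401 0.2017498041322069
cab -0.15000000000000002 0.7394291461102018 0.2020388747965513
cab -0.10000000000000003 0.7238460065105117 0.20195974139410094
cab -0.050000000000000044 0.7423663727603317 0.2021967193568186
cab -5.551115123125783e-17 0.7454988022660247 0.2011149014598822
```

Request:
jog_arm(deltas=[{"delta_pos": [0.5, 3.2, -2], "delta_rot": [0, 0, -0.02], "claw": 255}, {"delta_pos": [1, 6.4, -4], "delta_rot": [0, 0, -0.05], "claw": 255}, {"delta_pos": [1.5, 9.6, -6], "delta_rot": [0, 0, -0.05], "claw": 255}, {"delta_pos": [2, 12.8, -8], "delta_rot": [0, 0, -0.05], "claw": 255}, {"delta_pos": [2.5, 16.2, -10], "delta_rot": [0, 0, -0.05], "claw": 255}, {"delta_pos": [2.5, 16.2, -14], "delta_rot": [0, 0, -0.05], "claw": 255}, {"delta_pos": [2.5, 16.2, -18], "delta_rot": [0, 0, -0.05], "claw": 255}, {"delta_pos": [2.5, 16.2, -22], "delta_rot": [0, 0, -0.05], "claw": 255}, {"delta_pos": [2.5, 16.2, -26], "delta_rot": [0, 0, -0.05], "claw": 255}, {"delta_pos": [2.5, 16.2, -30], "delta_rot": [0, 0, -0.05], "claw": 255}, {"delta_pos": [2.5, 16.2, -31], "delta_rot": [0, 0, -0.05], "claw": 255}, {"delta_pos": [2.5, 16.2, -31], "delta_rot": [0, 0, -0.05], "claw": 255}, {"delta_pos": [2.5, 16.2, -31], "delta_rot": [0, 0, -0.05], "claw": 255}])

```text
time: 3.75
eef_pos: [0.6218, 0.0589, 0.1123]
tool_rot: [3.141, -0.0, 1.699]
ft_force: [0.5, -0.0, 0.5]
opening: -0.0002
gripper_force: 0.0
```

Run:
```python
from h import *
d=snap('wrist','w2');s=d['state'];print(s['eef_pos'],s['tool_rot'],s['qpos'])
b=snap('side','s2')
B=cv2.resize(b['image'][120:250,250:420],None,fx=4,fy=4)
o=np.zeros((520,680+0,3),np.uint8);o[:]=B
cv2.imwrite('pics/m2.png',o[:,:,::-1])
```

```text
[0.62184494 0.05890691 0.11230326] [ 3.14101692e+00 -4.41879820e-04  1.69902800e+00] [-0.49385618  0.66896325  0.48125683  1.93979861 -0.49480908  0.65034125
  0.42863342]
```

View pics/w2.png

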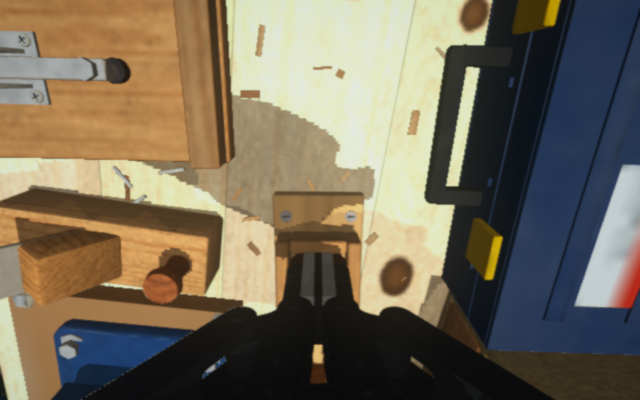

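View pics/m2.png

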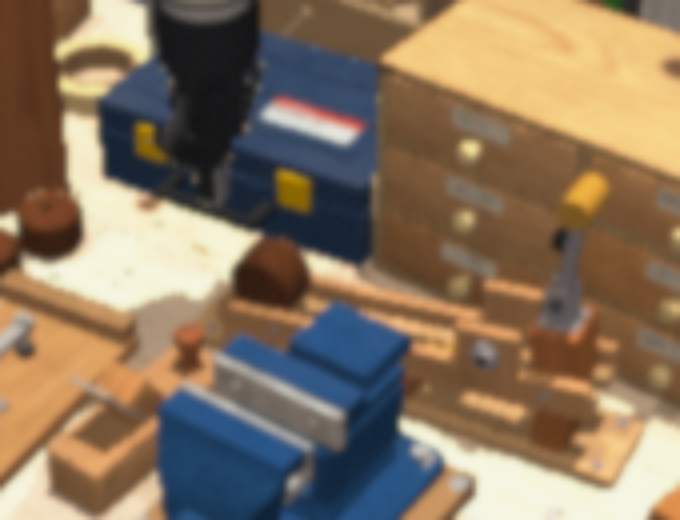

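Tool is laterally centred behind the low lip: board corners at (274,195) and (363,195), finger at u=318. The hold-down is still upright at crop (583,200) and the foot rests at the lip. Now descend and start the push.

Request:
jog_arm(deltas=[{"delta_pos": [0, 0, -3], "delta_rot": [0, 0, 0], "claw": 255}, {"delta_pos": [0, 0, -5.7], "delta_rot": [0, 0, 0], "claw": 255}, {"delta_pos": [0, 0, -5.7], "delta_rot": [0, 0, 0], "claw": 255}, {"delta_pos": [0.06, -0.5, -5.64], "delta_rot": [0, 0, 0], "claw": 255}, {"delta_pos": [0.12, -1.0, -5.58], "delta_rot": [0, 0, 0], "claw": 255}, {"delta_pos": [0.17, -1.4, -5.53], "delta_rot": [0, 0, 0], "claw": 255}, {"delta_pos": [0.22, -1.8, -5.48], "delta_rot": [0, 0, 0], "claw": 255}, {"delta_pos": [0.27, -2.2, -5.43], "delta_rot": [0, 0, 0], "claw": 255}, {"delta_pos": [0.33, -2.7, -5.37], "delta_rot": [0, 0, 0], "claw": 255}, {"delta_pos": [0.39, -3.2, -5.3], "delta_rot": [0, 0, 0], "claw": 255}, {"delta_pos": [0.46, -3.8, -5.23], "delta_rot": [0, 0, 0], "claw": 255}, {"delta_pos": [0.53, -4.4, -5.16], "delta_rot": [0, 0, 0], "claw": 255}, {"delta_pos": [0.61, -5.0, -5.08], "delta_rot": [0, 0, 0], "claw": 255}, {"delta_pos": [0.68, -5.6, -5.01], "delta_rot": [0, 0, 0], "claw": 255}, {"delta_pos": [0.75, -6.2, -4.93], "delta_rot": [0, 0, 0], "claw": 255}, {"delta_pos": [0.83, -6.8, -4.86], "delta_rot": [0, 0, 0], "claw": 255}, {"delta_pos": [0.9, -7.4, -4.78], "delta_rot": [0, 0, 0], "claw": 255}, {"delta_pos": [0.97, -8.0, -4.71], "delta_rot": [0, 0, 0], "claw": 255}, {"delta_pos": [1.02, -8.4, -4.66], "delta_rot": [0, 0, 0], "claw": 255}, {"delta_pos": [1.02, -8.4, -4.66], "delta_rot": [0, 0, 0], "claw": 255}])

```text
time: 5.52
eef_pos: [0.6322, -0.0279, 0.065]
tool_rot: [3.141, 0.001, 1.696]
ft_force: [0.5, -0.5, 0.3]
opening: -0.0002
gripper_force: 0.0
```

Run:
```python
from h import *
b=snap('side','s3');s=b['state'];print(s['time'],s['eef_pos'],s['tool_rot'],s['ft_force'])
X=full(b);H=cv2.cvtColor(b['image'],cv2.COLOR_RGB2HSV)
m=(H[...,2]<125)&((H[...,0]<15)|(H[...,0]>170))&(H[...,1]>90)&(X[...,2]>.06)&(X[...,2]<.12)&(abs(X[...,0]-.63)<.05)&(X[...,1]<.06)&(X[...,1]>-.17)
Q=X[m];print(m.sum(),np.percentile(Q,[5,50,95],0))
B=cv2.resize(b['image'][120:250,250:420],None,fx=4,fy=4);cv2.imwrite('pics/m3.png',B[:,:,::-1])
```

```text
5.5167 [ 0.63215773 -0.02791235  0.06495708] [3.14105071e+00 1.26052859e-03 1.69600320e+00] [ 0.54539927 -0.48381755  0.26748598]
245 [[ 0.6148595  -0.16773975  0.06395634]
 [ 0.62896284 -0.08243989  0.08634788]
 [ 0.66881127 -0.04835896  0.09474826]]
```

View pics/m3.png

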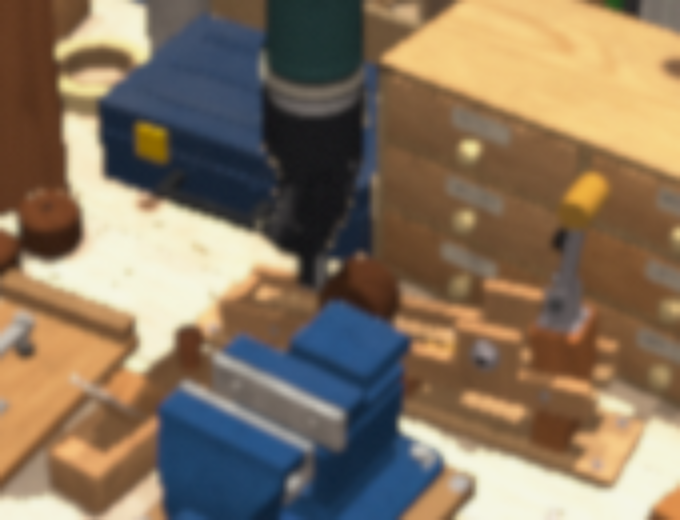

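Foot is rolling ahead of the fingertip, at crop (362,287), with the hold-down untouched. Continue over the catch.

Request:
jog_arm(deltas=[{"delta_pos": [0.07, -0.6, 0.07], "delta_rot": [0, 0, 0], "claw": 255}, {"delta_pos": [0.15, -1.2, 0.15], "delta_rot": [0, 0, 0], "claw": 255}, {"delta_pos": [0.22, -1.8, 0.22], "delta_rot": [0, 0, 0], "claw": 255}, {"delta_pos": [0.29, -2.4, 0.3], "delta_rot": [0, 0, 0], "claw": 255}, {"delta_pos": [0.37, -3.0, 0.37], "delta_rot": [0, 0, 0], "claw": 255}, {"delta_pos": [0.44, -3.6, 0.45], "delta_rot": [0, 0, 0], "claw": 255}, {"delta_pos": [0.51, -4.2, 0.52], "delta_rot": [0, 0, 0], "claw": 255}, {"delta_pos": [0.58, -4.8, 0.59], "delta_rot": [0, 0, 0], "claw": 255}, {"delta_pos": [0.66, -5.4, 0.67], "delta_rot": [0, 0, 0], "claw": 255}, {"delta_pos": [0.73, -6.0, 0.74], "delta_rot": [0, 0, 0], "claw": 255}, {"delta_pos": [0.8, -6.6, 0.82], "delta_rot": [0, 0, 0], "claw": 255}, {"delta_pos": [0.88, -7.2, 0.89], "delta_rot": [0, 0, 0], "claw": 255}, {"delta_pos": [0.95, -7.8, 0.96], "delta_rot": [0, 0, 0], "claw": 255}, {"delta_pos": [1.02, -8.4, 1.04], "delta_rot": [0, 0, 0], "claw": 255}, {"delta_pos": [1.08, -8.9, 1.1], "delta_rot": [0, 0, 0], "claw": 255}, {"delta_pos": [1.15, -9.4, 1.16], "delta_rot": [0, 0, 0], "claw": 255}, {"delta_pos": [1.21, -9.9, 1.22], "delta_rot": [0, 0, 0], "claw": 255}, {"delta_pos": [1.27, -10.4, 1.28], "delta_rot": [0, 0, 0], "claw": 255}, {"delta_pos": [1.33, -10.9, 1.35], "delta_rot": [0, 0, 0], "claw": 255}, {"delta_pos": [1.33, -10.9, 1.35], "delta_rot": [0, 0, 0], "claw": 255}])

```text
time: 7.23
eef_pos: [0.6454, -0.1373, 0.0785]
tool_rot: [3.141, 0.002, 1.696]
ft_force: [-1.0, -1.1, 0.8]
opening: 0.0
gripper_force: 0.0
```

Request:
jog_arm(deltas=[{"delta_pos": [0.02, -0.2, 0.02], "delta_rot": [0, 0, 0], "claw": 255}, {"delta_pos": [0.05, -0.4, 0.05], "delta_rot": [0, 0, 0], "claw": 255}, {"delta_pos": [0.07, -0.6, 0.07], "delta_rot": [0, 0, 0], "claw": 255}, {"delta_pos": [0.07, -0.6, 0.07], "delta_rot": [0, 0, 0], "claw": 255}])

```text
time: 7.57
eef_pos: [0.646, -0.1414, 0.079]
tool_rot: [3.141, 0.0, 1.698]
ft_force: [0.2, -0.3, 1.2]
opening: -0.0001
gripper_force: 0.0
```

Request:
jog_arm(deltas=[{"delta_pos": [0.02, -0.2, 0.02], "delta_rot": [0, 0, 0], "claw": 255}, {"delta_pos": [0.02, -0.2, 0.02], "delta_rot": [0, 0, 0], "claw": 255}])

```text
time: 7.73
eef_pos: [0.6461, -0.1426, 0.079]
tool_rot: [-3.141, -0.001, 1.698]
ft_force: [0.2, 1.0, -0.4]
opening: 0.0003
gripper_force: 0.4
```

Request:
jog_arm(deltas=[{"delta_pos": [0.02, -0.2, 0.02], "delta_rot": [0, 0, 0], "claw": 255}, {"delta_pos": [0.02, -0.2, 0.02], "delta_rot": [0, 0, 0], "claw": 255}])

```text
time: 7.9
eef_pos: [0.6462, -0.1427, 0.079]
tool_rot: [-3.141, -0.004, 1.699]
ft_force: [-0.2, 4.8, 0.8]
opening: -0.0002
gripper_force: 2.3
```

Firm stop at y=-0.1427 (4.8 N). Back off a little and check that the catch holds.

Request:
jog_arm(deltas=[{"delta_pos": [-0.05, 0.4, -0.05], "delta_rot": [0, 0, 0], "claw": 255}, {"delta_pos": [-0.12, 1, -0.1], "delta_rot": [0, 0, 0], "claw": 255}, {"delta_pos": [-0.24, 2, -0.2], "delta_rot": [0, 0, 0], "claw": 255}, {"delta_pos": [-0.36, 3, -0.2], "delta_rot": [0, 0, 0], "claw": 255}, {"delta_pos": [-0.36, 3, -0.2], "delta_rot": [0, 0, 0], "claw": 255}, {"delta_pos": [-0.36, 3, -0.2], "delta_rot": [0, 0, 0], "claw": 255}, {"delta_pos": [-0.36, 3, -0.2], "delta_rot": [0, 0, 0], "claw": 255}])

```text
time: 8.48
eef_pos: [0.6429, -0.1152, 0.0774]
tool_rot: [3.141, 0.001, 1.698]
ft_force: [1.3, -0.5, 0.1]
opening: 0.0
gripper_force: 0.0
```

Run:
```python
from h import *
np.set_printoptions(precision=3,suppress=True)
O=np.array([.643,-.114,.046]);t=np.radians(7);ux=np.array([.1205*np.cos(t),-.9927*np.cos(t),np.sin(t)]);uy=np.array([.9927,.1205,0]);uz=np.cross(ux,uy)
for n in('side','scene'):
    b=snap(n,n+'4');s=b['state'];X=full(b);H=cv2.cvtColor(b['image'],cv2.COLOR_RGB2HSV)
    G=(X-O)@np.stack([ux,uy,uz],1)
    m=(abs(G[...,1])<17)&(H[...,2]<120)&((H[...,0]<12)|(H[...,0]>170))&(H[...,1]>90)&(abs(G[...,1])<.02)&(G[...,2]>.042)&(G[...,2]<.07)&(G[...,0]>-.1)&(G[...,0]<.12)
    print(n,s['time'],s['eef_pos'],s['ft_force'],m.sum(),np.percentile(G[m],[5,50,95],0) if m.sum() else '')
b=load('side4');A=load('scene4')
L=cv2.resize(b['image'][160:225,330:410],None,fx=5,fy=7);R=cv2.resize(A['image'][205:285,340:400],None,fx=6,fy=455/80)
cv2.imwrite('pics/m4.png',np.hstack([L,R])[:,:,::-1])
```

```text
side 8.4833 [ 0.643 -0.115  0.077] [ 1.318 -0.451  0.077] 98 [[ 0.058 -0.017  0.043]
 [ 0.077 -0.004  0.052]
 [ 0.092  0.009  0.056]]
scene 8.5333 [ 0.643 -0.116  0.077] [-0.006 -0.422  0.544] 62 [[ 0.064 -0.016  0.044]
 [ 0.08  -0.003  0.052]
 [ 0.091  0.012  0.057]]
```

View pics/m4.png

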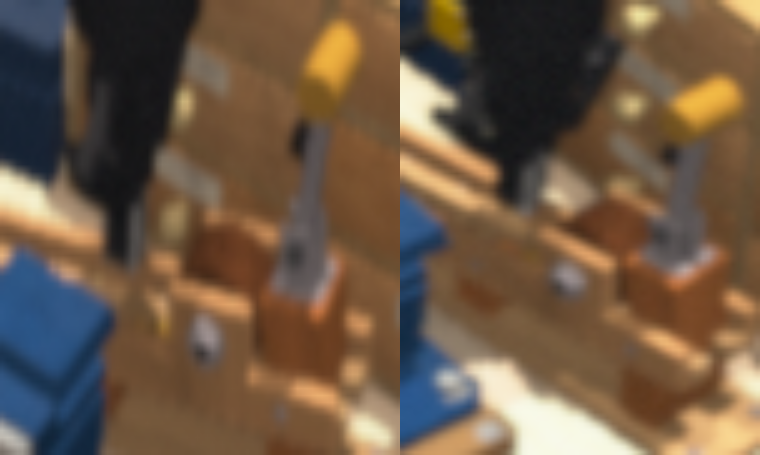

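Foot sits in the seat (gutter x about 76 mm) and stayed there with the finger 27 mm back; the yellow catch tip shows at left crop (158,310). Hold-down is still upright at (330,65). Now lift, go over and come down behind the weight.

Request:
jog_arm(deltas=[{"delta_pos": [0, 0, 3], "delta_rot": [0, 0, 0], "claw": 255}, {"delta_pos": [0, 0, 7], "delta_rot": [0, 0, 0], "claw": 255}, {"delta_pos": [0, 0, 11], "delta_rot": [0, 0, 0], "claw": 255}, {"delta_pos": [0, 0, 15], "delta_rot": [0, 0, 0], "claw": 255}, {"delta_pos": [0, 0, 19], "delta_rot": [0, 0, 0], "claw": 255}, {"delta_pos": [0, 0, 23], "delta_rot": [0, 0, 0], "claw": 255}, {"delta_pos": [0, 0, 24], "delta_rot": [0, 0, 0], "claw": 255}, {"delta_pos": [0.4, -4, 24], "delta_rot": [0, 0, 0], "claw": 255}, {"delta_pos": [0.8, -8, 24], "delta_rot": [0, 0, 0], "claw": 255}, {"delta_pos": [1.2, -12, 24], "delta_rot": [0, 0, 0], "claw": 255}, {"delta_pos": [1.6, -16, 24], "delta_rot": [0, 0, 0], "claw": 255}, {"delta_pos": [1.6, -16, 24], "delta_rot": [0, 0, 0], "claw": 255}, {"delta_pos": [1.6, -16, 24], "delta_rot": [0, 0, 0], "claw": 255}, {"delta_pos": [1.6, -16, 20], "delta_rot": [0, 0, 0], "claw": 255}, {"delta_pos": [1.6, -16, 16], "delta_rot": [0, 0, 0], "claw": 255}, {"delta_pos": [1.6, -16, 12], "delta_rot": [0, 0, 0], "claw": 255}, {"delta_pos": [1.6, -16, 11.5], "delta_rot": [0, 0, 0], "claw": 255}, {"delta_pos": [1.6, -16, 11.5], "delta_rot": [0, 0, 0], "claw": 255}])

```text
time: 10.08
eef_pos: [0.6571, -0.2723, 0.1891]
tool_rot: [-3.136, -0.004, 1.699]
ft_force: [0.9, 0.3, -0.3]
opening: 0.0005
gripper_force: 0.0
```

Request:
jog_arm(deltas=[{"delta_pos": [-0.1, 0.8, 0], "delta_rot": [0, 0, 0], "claw": 255}, {"delta_pos": [-0.18, 1.5, 0], "delta_rot": [0, 0, 0], "claw": 255}, {"delta_pos": [-0.22, 1.9, 0], "delta_rot": [0, 0, 0], "claw": 255}, {"delta_pos": [-0.27, 2.3, 0], "delta_rot": [0, 0, 0], "claw": 255}, {"delta_pos": [-0.32, 2.7, 0], "delta_rot": [0, 0, 0], "claw": 255}, {"delta_pos": [-0.36, 3.1, 0], "delta_rot": [0, 0, 0], "claw": 255}, {"delta_pos": [-0.41, 3.5, 0], "delta_rot": [0, 0, 0], "claw": 255}, {"delta_pos": [-0.46, 3.9, 0], "delta_rot": [0, 0, 0], "claw": 255}, {"delta_pos": [-0.51, 4.3, 0], "delta_rot": [0, 0, 0], "claw": 255}, {"delta_pos": [-0.56, 4.7, 0], "delta_rot": [0, 0, 0], "claw": 255}, {"delta_pos": [-0.61, 5.1, 0], "delta_rot": [0, 0, 0], "claw": 255}, {"delta_pos": [-0.66, 5.5, 0], "delta_rot": [0, 0, 0], "claw": 255}, {"delta_pos": [-0.71, 5.9, 0], "delta_rot": [0, 0, 0], "claw": 255}, {"delta_pos": [-0.76, 6.3, 0], "delta_rot": [0, 0, 0], "claw": 255}, {"delta_pos": [-0.8, 6.7, 0], "delta_rot": [0, 0, 0], "claw": 255}, {"delta_pos": [-0.8, 6.7, 0], "delta_rot": [0, 0, 0], "claw": 255}, {"delta_pos": [-0.8, 6.7, 0], "delta_rot": [0, 0, 0], "claw": 255}, {"delta_pos": [-0.8, 6.7, 0], "delta_rot": [0, 0, 0], "claw": 255}, {"delta_pos": [-0.8, 6.7, 0], "delta_rot": [0, 0, 0], "claw": 255}])

```text
time: 11.67
eef_pos: [0.6507, -0.2084, 0.1924]
tool_rot: [3.142, 0.0, 1.697]
ft_force: [-0.5, 1.1, 0.2]
opening: -0.0003
gripper_force: 0.0
```

Request:
jog_arm(deltas=[{"delta_pos": [0, 0, 4], "delta_rot": [0, 0, 0], "claw": 255}, {"delta_pos": [0, 0, 8], "delta_rot": [0, 0, 0], "claw": 255}, {"delta_pos": [0, 0, 12], "delta_rot": [0, 0, 0], "claw": 255}, {"delta_pos": [0, 0, 16], "delta_rot": [0, 0, 0], "claw": 255}, {"delta_pos": [0, 0, 16], "delta_rot": [0, 0, 0], "claw": 255}, {"delta_pos": [0, 0, 16], "delta_rot": [0, 0, 0], "claw": 255}])

```text
time: 12.17
eef_pos: [0.6521, -0.2096, 0.356]
tool_rot: [3.135, 0.003, 1.697]
ft_force: [-0.3, -0.5, -0.8]
opening: -0.0001
gripper_force: 0.0
```

Run:
```python
from h import *
np.set_printoptions(precision=3,suppress=True)
b=snap('side','side5');A=snap('scene','scene5');s=A['state'];print(s['time'],s['eef_pos'],s['ft_force'])
O=np.array([.643,-.114,.046]);t=np.radians(7);ux=np.array([.1205*np.cos(t),-.9927*np.cos(t),np.sin(t)]);uy=np.array([.9927,.1205,0]);uz=np.cross(ux,uy)
for d in(b,A):
    G=(full(d)-O)@np.stack([ux,uy,uz],1);H=cv2.cvtColor(d['image'],cv2.COLOR_RGB2HSV)
    m=(H[...,2]>110)&(H[...,0]>17)&(H[...,0]<30)&(H[...,1]>150)&(abs(G[...,1])<.03)&(G[...,2]>.05)&(G[...,2]<.2)&(abs(G[...,0]-.1)<.1)
    print(m.sum(),np.median(G[m],0))
L=cv2.resize(b['image'][160:225,330:410],None,fx=5,fy=7);R=cv2.resize(A['image'][205:285,340:400],None,fx=6,fy=455/80)
cv2.imwrite('pics/m5.png',np.hstack([L,R])[:,:,::-1])
```

```text
12.2167 [ 0.651 -0.209  0.353] [-0.646  0.129 -0.832]
70 [ 0.039 -0.012  0.078]
52 [ 0.041 -0.007  0.078]
```

View pics/m5.png

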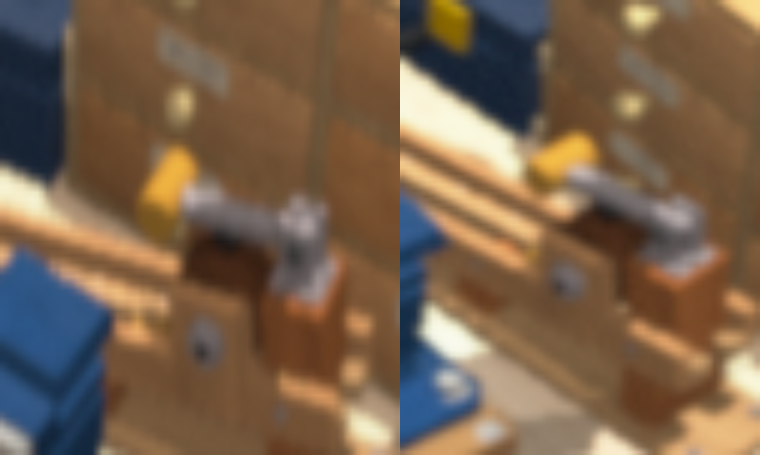

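The hold-down lies on the foot: weight at gutter x about 40 mm, where 121-82=39 is expected. The foot is in the seat with the catch at left crop (155,320), and the arm is clear.

```bash
python3 -c "
from cell import order
print(order.close_job())"
```

```text
the job is handed in; nothing more can be done
None
```

The foot is home against the end stop with the catch behind it, the hold-down is resting on it, and the job was handed in at about 12 s; the verdict was not shown.

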